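# Level a gel-casting table by touch and set the casting tray on it

### The arm

A 7-joint arm with a two-finger parallel gripper is mounted at the origin on a cart in front of the work surface, level with it; the furniture and walls round the work are solid. World frame = base frame: x ahead of the robot, y to its left, z up, the work surface at z = 0. Lengths are in m, angles in rad, forces in N, time in s.
With the tool pointing down it reaches from about 0.4 to 0.85 m from the base axis. Payload 10.4 kg.
Tool frame: the origin (TCP) lies on the centre line of the jaws, within the pads' length; the fingertips stand r.tip_extent ahead of it and the grasp point (between the pads) lies 8 mm behind it (r.tip_extent is the distance from the TCP to the fingertips, in m); z points along the fingers, y is the direction in which the jaws open and shut (so a half turn about z gives the same grasp; the last joint's range is limited). The gripper opens to 87 mm and grips with 3 to 60 N. Pads are 19 mm wide; open, the fingers measure 117 mm over their backs; the gripper's body (75 mm by 190 mm) begins 51 mm behind the grasp point.
Start: joints at [-1.306, 0.332, -0.065, 1.46, 0.022, 1.35, -0.088], TCP at [0.177, 0.599, 0.234] pointing down, gripper open.
Joint ranges: [-2.6, 2.6], [-0.5, 2.12], [-1.47, 1.34], [0.16, 2.42], [-1.27, 4.41], [0.06, 2.06], [-2.6, 2.6]. Speed limits (rad/s): [2.22, 2.22, 2.79, 2.79, 3.14, 3.14, 3.14].

### API

Orientations are given as a unit quaternion [x, y, z, w].
In Python, from bench import r gives the robot as it stands.
- The arm moves only by the shell command python3 -m jog 'ROWS' [FORCE]. ROWS is JSON, a list of rows, each a list of 7 numbers: the shift along the tool's x, y, z in cm, then the turn, a rotation vector about the tool's x, y, z in rad, then the opening, from -1 (shut) to 1 (fully open). In form: [[tx, ty, tz, wx, wy, wz, jaw], ...]. A call has 1 to 20 rows; each row shifts and turns the commanded pose from where the row before left it, along the tool's axes as they then stand; what a row does not reach is not made up. A row lasts 1/8 s, in which the tool goes at most 62.5 mm and 10.7 degrees, less where a joint would pass 70% of its speed; a pose out of reach is approached as far as the arm can. A call with a gripper value outside its range is refused whole. The fingers move at their own pace and stop on an object; FORCE is the grip in N (left out, the last holds). Time passes only in rows, so rows that do not move let the fingers close. It gives the time, the measured TCP pose, the force and the opening at its end, in the units of the state.
- r.read_state(): the state, without advancing time (a new reading comes with each control period).
- r.camera(name): name is "scene" or "top"; returns a dict with "frame" (400x640x3 uint8, red, green, blue), "fx", "fy", "cx", "cy" (pixels), "k1" (the pictures are not rectified: a ray, as slopes to the right and down, at radius r is drawn at 1 + k1 r^2 times it, then the intrinsics apply), "camera_from_world" (4x4, takes a point from world to camera coordinates). Camera axes: x right, y down, z forward; pixel columns grow to the right and rows downward; lengths in m; the calibration is good to about 2 mm. A picture is of the moment at which its call begins. There is no depth.
- r.close_job(): hands the job in, once; it reports no verdict.
Trained networks look in a picture, given as the dict that the camera call returned (one of the last four; its "shot" number tells which), for a name from the list of things; names that differ only in an ending like _2 or _b are one class to them, and where a whole thing is asked for, a point or a joint stands for the part that bears it (a point fixed in the world has none). Each returns a list of dicts, best first, with "score" (0 to 1); they miss things now and then, are a little off and sometimes report something else, mostly with a low value. They report only what shows in the picture. A call takes as long as a camera call. They do not tell look-alikes from the thing itself.
- r.search_frame(picture, thing): "rect" ([left, top, right, bottom] in pixels, round what is visible of it).
The state is a dict: "time": time; "joint_positions": joint angles; "joint_vel": joint speeds; "joint_torque": joint torques, N m; "ee_pos": TCP position; "eef_rot": TCP orientation; "ft_force": force on the tool from outside, world axes, zero at the start; "torque": the same for the moment, N m; "width": finger opening in m.
Only numpy, scipy, OpenCV 4.12 (cv2) and the standard library are available. Lean on these libraries where they do the work, as an engineer would, in place of code of your own. Each camera call takes 0.05 s, during which the arm holds its last target.

### The job

The plate of the gel-casting table is out of level by too little to see: touch it gently with the fingertips at its rear dot, then at the left dot and at the right dot, to feel where it stands high, and turn its two thumbscrews to bring it level to within half a degree. Then stand the gel tray upright in the middle of the plate, setting it down without letting it fall, and do not touch the table again once the tray is on it. Leave the flask and the two bottles where they stand.

Things in the scene. Friction and masses are not known exactly. Their poses are not given: they have to be found in the camera images.
- table: Levelling table, fixed to the worktop: grey base 196 x 216 mm, aluminium plate 200 (x) x 220 (y) x 10 mm above it. This is the pose of the BASE (origin: centre of its underside; z up, +x to the rear, +y left); it says nothing of the plate's small tilt, which is not measured. The plate rests on a ball pivot under the rear dot and on springs held down by a thumbscrew at each front corner.
- dot_rear (a point): Rear dot (dark ring, 10 mm across, on the plate), 80 mm behind the plate's middle, straight over the ball pivot, so the surface there always stays at 60 mm. A point fixed to the base.
- dot_left (a point): Left dot, at x -30, y +85 mm from the plate's middle. The point is fixed to the base and given at the LEVEL height of 60 mm; the plate's real surface there lies up to about 3.7 mm above or below it.
- dot_right (a point): Right dot, at x -30, y -85 mm from the plate's middle. Fixed to the base at the LEVEL height like the left dot's.
- screw_left (a point): Left thumbscrew: black round knob, 30 mm across, vertical axis, from 4 to 26 mm above the plate, at x -78, y +88 mm from the plate's middle. Point: on its axis, 18 mm above the level plate, fixed to the base; the knob rides with its corner. Steep thread: clockwise from above presses its corner down 2.55 mm per rad, anticlockwise lets it rise. Turns with 0.12 N m, stays; needs up to 1.5 rad.
- screw_right (a point): Right thumbscrew, the same, at x -78, y -88 mm from the plate's middle; clockwise presses the right front corner down.
- plate_mid (a point): Middle of the plate's top when level, 60 mm above the worktop, where the scribed lines point; fixed to the base. The plate is rigid: a thumbscrew lifts or lowers its own corner, and the plate tilts about the line through the ball and the other screw. A corner starts up to 3.9 mm above or below level at its screw. 40 N do not shift the plate; bumps over 60 N are too hard (come down at about 10 to 20 mm/s).
- casting_tray: Gel casting tray, loose, 0.16 kg: clear open tray 100 (its x) x 70 (its y) mm with walls 22 mm high and a white comb across its middle. Origin: centre of its underside, z up.
- comb_bar (a point): Centre of the comb's bar on the tray, 32 mm above the tray's underside, in the middle of the tray: 10 mm thick along the tray's x, 78 mm long along the tray's y, 20 mm high (22 to 42 mm above the underside). The place to hold the tray.
- flask: Conical glass flask, 67 mm wide, 108 mm high, standing loose behind the table. Origin: centre of its underside.
- wash_bottle: Wash bottle with a red spout, 62 x 114 x 165 mm, standing loose behind the table. Origin: centre of its underside.
- buffer_bottle: Amber bottle with a black cap, 68 mm wide, 118 mm high, standing loose behind the table. Origin: centre of its underside.
There are look-alikes about, which are no part of the job. Of the things that look like the casting_tray, take the one that is farthest to the robot's right at the start.

How it is judged:
By the outcome, as a careful person would: the job done as asked, in the order asked, and still so for the second after the job is handed in, with the robot touching nothing.
It also fails if it takes over 72 s, if anything falls off the work surface, if the arm or the gripper's body presses on something with over 40 N, if the wrist force passes 120 N, or if a joint passes its speed limit or range.

## Working session

There is one attempt and no reset: what is moved stays moved. The work goes in short steps, Python scripts to look and compute and a shell command to move; the robot and the scene stay as the last step left them, time stands still between calls to the robot, and variables do not carry over. Pictures are saved under pics/ and viewed, and the job is handed in when it is done.

```bash
ls; mkdir -p pics
cat > h.py <<'E'
import numpy as np, cv2
from bench import r
from scipy.spatial.transform import Rotation as R
def save(p,n,crop=None,s=1):
    f=p["frame"][:,:,::-1]
    if crop: f=f[crop[1]:crop[3],crop[0]:crop[2]]
    if s!=1: f=cv2.resize(f,None,fx=s,fy=s,interpolation=cv2.INTER_CUBIC)
    cv2.imwrite("pics/"+n,f)
def proj(p,X):
    T=np.array(p["camera_from_world"]); X=np.atleast_2d(X)
    c=X@T[:3,:3].T+T[:3,3]; s=c[:,:2]/c[:,2:]; k=1+p["k1"]*(s**2).sum(1,keepdims=True)
    return s*k*[p["fx"],p["fy"]]+[p["cx"],p["cy"]]
def unproj(p,uv,z):
    T=np.array(p["camera_from_world"]); uv=np.atleast_2d(uv).astype(float)
    d=(uv-[p["cx"],p["cy"]])/[p["fx"],p["fy"]]; s=d.copy()
    for _ in range(30): s=d/(1+p["k1"]*(s**2).sum(1,keepdims=True))
    ray=np.c_[s,np.ones(len(s))]@T[:3,:3]; o=-T[:3,:3].T@T[:3,3]
    return o+ray*((z-o[2])/ray[:,2])[:,None]
def st():
    s=r.read_state(); print("t",s["time"],"p",np.round(s["ee_pos"],4),"q",np.round(s["eef_rot"],4),"F",np.round(s["ft_force"],2),"M",np.round(s["torque"],2),"w",round(s["width"],4),"j",np.round(s["joint_positions"],3)); return s
E
python3 - <<'E'
from h import *
s=st(); print(r.tip_extent); print(R.from_quat(s["eef_rot"]).as_matrix().round(3))
for c in("scene","top"):
    p=r.camera(c); save(p,c+"0.png")
    print(c,p["fx"],p["k1"],np.round(p["camera_from_world"],3).tolist())
    for t in("table","casting_tray","comb_bar","flask","wash_bottle","buffer_bottle","screw_left","dot_rear"):
        try: print(t,[(np.round(d["rect"]).tolist(),round(d["score"],2)) for d in r.search_frame(p,t)][:5])
        except Exception as e: print(t,e)
E
```

```text
pics
t 0.0 p [0.1773 0.5989 0.2328] q [ 1.434e-01  9.897e-01 -7.000e-04 -1.000e-04] F [-0.35  0.2   0.49] M [-0.03 -0.02 -0.01] w 0.0869 j [-1.306  0.333 -0.065  1.461  0.022  1.35  -0.089]
0.011
[[-0.959  0.284 -0.   ]
 [ 0.284  0.959 -0.001]
 [-0.    -0.001 -1.   ]]
scene 502.49734027100067 -0.10607306066786308 [[0.513, -0.858, 0.008, -0.344], [-0.653, -0.396, -0.646, 0.409], [0.558, 0.326, -0.763, 1.12], [0.0, 0.0, 0.0, 1.0]]
table [([239.0, 156.0, 338.0, 244.0], 0.76)]
casting_tray [([368.0, 241.0, 408.0, 276.0], 0.88), ([305.0, 267.0, 355.0, 308.0], 0.73)]
comb_bar [([237.0, 160.0, 339.0, 248.0], 0.63), ([368.0, 238.0, 412.0, 282.0], 0.61), ([304.0, 265.0, 353.0, 305.0], 0.58)]
flask [([264.0, 112.0, 289.0, 145.0], 0.86)]
wash_bottle [([381.0, 152.0, 401.0, 198.0], 0.68)]
buffer_bottle [([339.0, 140.0, 364.0, 178.0], 0.97)]
screw_left [([236.0, 156.0, 343.0, 246.0], 0.84)]
dot_rear [([235.0, 157.0, 338.0, 248.0], 0.78)]
top 474.9863871467793 -0.1328251125371086 [[-0.014, -1.0, -0.007, -0.026], [-0.995, 0.015, -0.099, 0.605], [0.099, 0.006, -0.995, 1.254], [0.0, 0.0, 0.0, 1.0]]
table [([256.0, 164.0, 356.0, 261.0], 0.86)]
casting_tray [([411.0, 197.0, 447.0, 236.0], 0.94), ([375.0, 259.0, 414.0, 290.0], 0.59)]
comb_bar [([376.0, 258.0, 413.0, 286.0], 0.86), ([409.0, 202.0, 444.0, 239.0], 0.57)]
flask [([230.0, 124.0, 254.0, 150.0], 0.72), ([256.0, 162.0, 359.0, 259.0], 0.65)]
wash_bottle [([376.0, 120.0, 396.0, 148.0], 0.86)]
buffer_bottle [([331.0, 119.0, 354.0, 151.0], 0.56)]
screw_left [([256.0, 162.0, 357.0, 261.0], 0.66)]
dot_rear [([255.0, 164.0, 357.0, 259.0], 0.73)]
```

View pics/scene0.png

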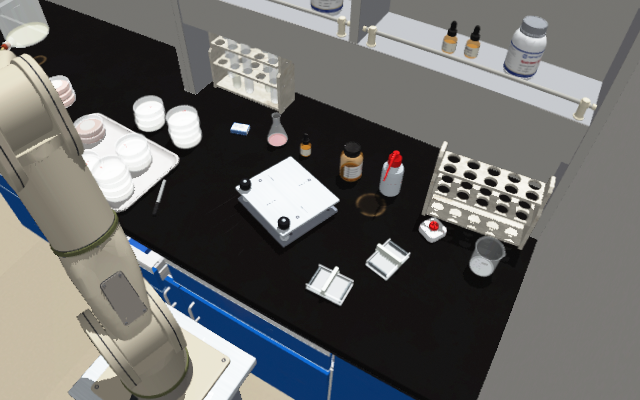

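View pics/top0.png

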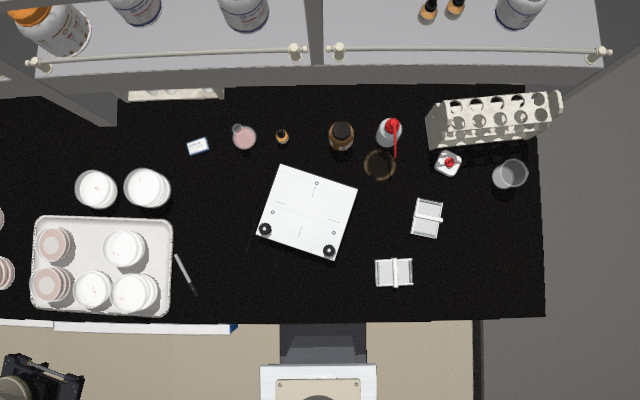

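Run:
```python
from h import *
p=r.camera("top"); save(p,"topc.png",(235,110,465,300),3.4)
p=r.camera("scene"); save(p,"scenec.png",(220,110,430,320),2.8)
```

```text
(no output)
```

View pics/topc.png

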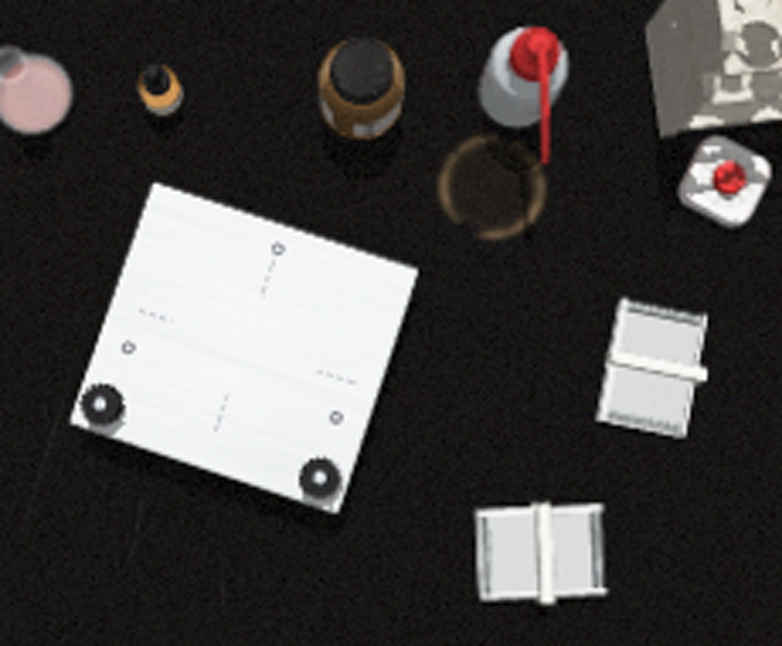

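View pics/scenec.png

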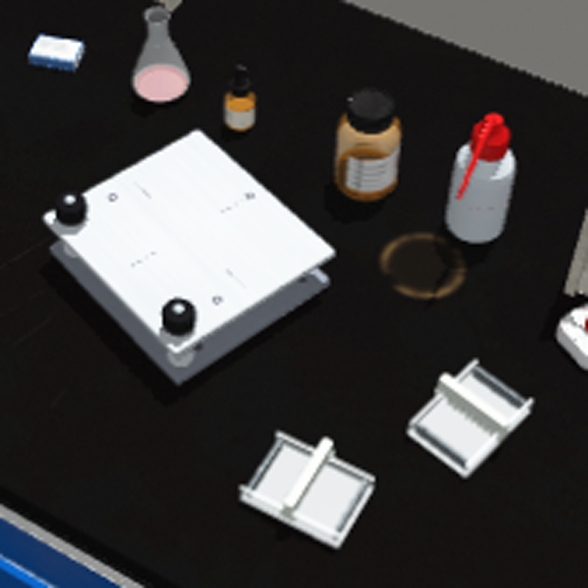

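The top view (full frame) shows the plate with its rear dot at (317,183), left dot at (273,212) and right dot at (334,233). The knobs are at about (265,229) and (329,251). There are two trays: A at (428,217) and B at (394,272). A sits farther to the right (more negative y), so it fits the description. I'll check that numerically and in a crop.

Run:
```python
from h import *
p=r.camera("top"); q=r.camera("scene")
save(p,"trayA.png",(400,185,460,250),9)
f=p["frame"].astype(float)
top=np.array([[278,249],[128,348],[336,417]])/3.4+[235,110]
sc=np.array([[250,197],[113,197],[217,300]])/2.8+[220,110]
print(unproj(p,top,.06).round(4)); print(unproj(q,sc,.06).round(4))
loc=np.array([[.08,0],[-.03,.085],[-.03,-.085]])
from scipy.optimize import least_squares
def fit(fun,x0): 
    s=least_squares(fun,x0); return s.x.round(4),s.fun.round(2)
def mod(x,P):
    c,s=np.cos(x[2]),np.sin(x[2]); return np.c_[P@np.array([[c,s],[-s,c]])+x[:2],np.full(len(P),.06)]
for name,fn in (("top",lambda x:(proj(p,mod(x,loc))-top).ravel()),("sc",lambda x:(proj(q,mod(x,loc))-sc).ravel()),
  ("both",lambda x:np.r_[(proj(p,mod(x,loc))-top).ravel(),(proj(q,mod(x,loc))-sc).ravel()])):
    print(name,*fit(fn,[.55,0,-.3]))
# white contour of plate in top
g=p["frame"].min(2); m=(g>120).astype(np.uint8); n,l,stt,cen=cv2.connectedComponentsWithStats(m)
for i in range(1,n):
    if stt[i,4]>400 and 150<cen[i,1]<300 and 200<cen[i,0]<460:
        c=cv2.findContours((l==i).astype(np.uint8),0,1)[0][0]; 
        rc=cv2.minAreaRect(c); print(cen[i],rc,unproj(p,cv2.boxPoints(rc),.06).round(4).tolist())
print(unproj(p,[[428,217],[394,272]],.02))
```

```text
[[ 0.6425 -0.0054  0.06  ]
 [ 0.5668  0.1121  0.06  ]
 [ 0.5111 -0.0486  0.06  ]]
[[ 0.6402 -0.0046  0.06  ]
 [ 0.5679  0.1144  0.06  ]
 [ 0.5105 -0.0462  0.06  ]]
top [ 0.5672  0.0216 -0.3377] [-0.18 -0.08  0.13 -0.08  0.05  0.16]
sc [ 0.5667  0.0234 -0.3479] [ 0.07 -0.49  0.14  0.21 -0.19  0.25]
both [ 0.5669  0.0224 -0.3422] [-0.37  0.09 -0.19 -0.11 -0.36  0.4   0.31 -0.49  0.37  0.41  0.35  0.3 ]
[307.01614245 210.66899651] ((306.3000183105469, 211.5999755859375), (83.16789245605469, 75.57842254638672), 18.434947967529297) [[0.5095, 0.1593, 0.06], [0.6996, 0.0953, 0.06], [0.6257, -0.1135, 0.06], [0.4381, -0.0474, 0.06]]
[426.50362694 218.18756477] ((427.5438537597656, 218.2951202392578), (29.40391731262207, 36.108848571777344), 12.094757080078125) [[0.5073, -0.2473, 0.06], [0.6003, -0.2703, 0.06], [0.5827, -0.3468, 0.06], [0.4896, -0.3232, 0.06]]
[393.06781377 271.92611336] ((393.40380859375, 272.54766845703125), (29.38611602783203, 37.4005126953125), 85.42607879638672) [[0.4396, -0.1514, 0.06], [0.4455, -0.2496, 0.06], [0.3691, -0.2539, 0.06], [0.3634, -0.156, 0.06]]
[[ 0.55049427 -0.30624917  0.02      ]
 [ 0.40349279 -0.20938632  0.02      ]]
```

View pics/trayA.png

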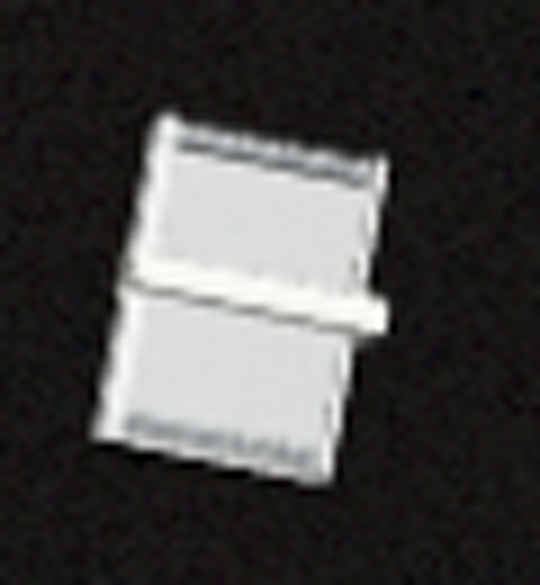

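Tray A is confirmed: its y is −0.306 against −0.209 for B, so it is farther right. Next I'll work out the poses and the first move.

```bash
cat >> h.py <<'E'
MID=np.array([.5669,.0222]); YAW=-.341
def W(x,y):
    c,s=np.cos(YAW),np.sin(YAW); return MID+[c*x-s*y,s*x+c*y]
PT=dict(rear=W(.08,0),left=W(-.03,.085),right=W(-.03,-.085),sl=W(-.078,.088),sr=W(-.078,-.088),mid=MID)
def to(xy,z):
    s=r.read_state(); M=R.from_quat(s["eef_rot"]).as_matrix(); d=np.r_[xy,z]-s["ee_pos"]
    print("tool shift cm",(M.T@d*100).round(2),"world",d.round(4))
E
python3 - <<'E'
from h import *
for k,v in PT.items(): print(k,v.round(4))
to(PT["rear"],.2328); to(PT["rear"],.09)
E
```

```text
rear [ 0.6423 -0.0046]
left [0.5671 0.1123]
right [ 0.5102 -0.0479]
sl [0.5228 0.1312]
sr [ 0.464  -0.0346]
mid [0.5669 0.0222]
tool shift cm [-61.72 -44.71   0.07] world [ 0.4649 -0.6039 -0.0008]
tool shift cm [-61.72 -44.71  14.35] world [ 0.4649 -0.6039 -0.1436]
```

```bash
python3 -m jog '[[-2,-1.4,0,0,0,0,-1],[-4.5,-3.3,0,0,0,0,-1],[-4.8,-3.5,0,0,0,0,-1],[-4.8,-3.5,0,0,0,0,-1],[-4.8,-3.5,0,0,0,0,-1],[-4.8,-3.5,0,0,0,0,-1],[-4.8,-3.5,0,0,0,0,-1],[-4.8,-3.5,0,0,0,0,-1],[-4.8,-3.5,0,0,0,0,-1],[-4.8,-3.5,0,0,0,0,-1],[-4.8,-3.5,0,0,0,0,-1],[-4.8,-3.5,1,0,0,0,-1],[-4.3,-3.0,3,0,0,0,-1],[-2.7,-1.9,4,0,0,0,-1]]' 20
python3 - <<'E'
from h import *
st(); to(PT["rear"],.085)
E
```

```text
time: 2.85
ee_pos: [0.6423, -0.0055, 0.1535]
eef_rot: [0.144, 0.99, -0.0, 0.001]
ft_force: [-0.6, 1.4, -0.4]
width: 0.0004
t 2.85 p [ 0.6423 -0.0055  0.1535] q [ 1.443e-01  9.895e-01 -1.000e-04  1.300e-03] F [-0.62  1.39 -0.44] M [ 0.06 -0.01  0.04] w 0.0004 j [-0.403  0.442  0.451  1.537 -0.2    1.206  1.362]
tool shift cm [0.05 0.09 6.85] world [ 0.      0.001  -0.0685]
```

```bash
python3 -m jog '[[0,0,2.5,0,0,0,-1],[0,0.1,2.5,0,0,0,-1],[0,0,1.5,0,0,0,-1],[0,0,0.5,0,0,0,-1],[0,0,0.2,0,0,0,-1],[0,0,0.2,0,0,0,-1],[0,0,0.2,0,0,0,-1],[0,0,0,0,0,0,-1]]'
python3 - <<'E'
from h import *
st(); to(PT["rear"],.071)
E
```

```text
time: 3.85
ee_pos: [0.6408, -0.0019, 0.0777]
eef_rot: [0.143, 0.99, 0.0, 0.0]
ft_force: [-0.0, -0.2, 0.7]
width: 0.0003
t 3.85 p [ 0.6408 -0.0019  0.0777] q [1.434e-01 9.897e-01 1.000e-04 1.000e-04] F [-0.01 -0.23  0.67] M [-0.02 -0.    0.03] w 0.0003 j [-0.391  0.515  0.426  1.607 -0.234  1.071  1.382]
tool shift cm [-0.21 -0.21  0.67] world [ 0.0015 -0.0026 -0.0067]
```

```bash
python3 -m jog '[[-0.2,-0.2,0.2,0,0,0,-1],[0,0,0.2,0,0,0,-1],[0,0,0.15,0,0,0,-1],[0,0,0.15,0,0,0,-1]]'
python3 - <<'E'
from h import *
st(); to(PT["rear"],.071)
E
```

```text
time: 4.35
ee_pos: [0.6422, -0.0044, 0.0715]
eef_rot: [0.143, 0.99, 0.0, -0.0]
ft_force: [-8.4, -0.1, 19.2]
width: 0.0002
t 4.35 p [ 0.6422 -0.0044  0.0715] q [ 1.434e-01  9.897e-01  2.000e-04 -1.000e-04] F [-8.41 -0.07 19.2 ] M [0.07 1.94 0.06] w 0.0002 j [-0.384  0.525  0.424  1.607 -0.239  1.062  1.389]
tool shift cm [-0.02 -0.01  0.05] world [ 0.0001 -0.0001 -0.0005]
```

```bash
python3 -m jog '[[0,0,-0.8,0,0,0,-1],[0,0,-0.8,0,0,0,-1],[2.5,2.2,0,0,0,0,-1],[4,3.5,0,0,0,0,-1],[3,2.2,0,0,0,0,-1],[0.9,1.1,0,0,0,0,-1],[0,0,0,0,0,0,-1],[0,0,0,0,0,0,-1]]'
python3 - <<'E'
from h import *
st(); to(PT["left"],.071)
E
```

```text
time: 5.35
ee_pos: [0.5688, 0.1098, 0.0868]
eef_rot: [0.144, 0.99, -0.0, 0.0]
ft_force: [0.5, -0.3, -0.6]
width: 0.0004
t 5.35 p [0.5688 0.1098 0.0868] q [ 1.443e-01  9.895e-01 -2.000e-04  4.000e-04] F [ 0.55 -0.33 -0.6 ] M [0.   0.02 0.  ] w 0.0004 j [-0.606  0.373  0.406  1.771 -0.168  1.031  1.143]
tool shift cm [0.24 0.19 1.58] world [-0.0018  0.0025 -0.0158]
```

```bash
python3 -m jog '[[0.2,0.2,0.4,0,0,0,-1],[0,0,0.3,0,0,0,-1],[0,0,0.2,0,0,0,-1],[0,0,0.15,0,0,0,-1],[0,0,0.15,0,0,0,-1]]'
python3 - <<'E'
from h import *
st(); to(PT["left"],.071)
E
```

```text
time: 5.98
ee_pos: [0.5666, 0.1139, 0.0745]
eef_rot: [0.143, 0.99, 0.0, -0.0]
ft_force: [0.4, 0.5, -0.1]
width: 0.0008
t 5.975 p [0.5666 0.1139 0.0745] q [ 0.1434  0.9897  0.     -0.    ] F [ 0.41  0.47 -0.11] M [-0.01  0.   -0.04] w 0.0008 j [-0.608  0.386  0.4    1.783 -0.174  1.007  1.142]
tool shift cm [-0.08 -0.13  0.35] world [ 0.0004 -0.0015 -0.0035]
```

```bash
python3 -m jog '[[-0.05,-0.1,0.15,0,0,0,-1],[0,0,0.15,0,0,0,-1]]'
python3 - <<'E'
from h import *
st()
E
```

```text
time: 6.22
ee_pos: [0.5669, 0.1134, 0.0732]
eef_rot: [0.143, 0.99, 0.001, -0.0]
ft_force: [-11.5, -0.1, 29.7]
width: 0.0005
t 6.225 p [0.5669 0.1134 0.0732] q [ 1.433e-01  9.897e-01  8.000e-04 -2.000e-04] F [-11.47  -0.12  29.72] M [-0.03  2.98  0.03] w 0.0005 j [-0.605  0.388  0.399  1.784 -0.177  1.005  1.145]
```

```bash
python3 -m jog '[[0,0,-0.8,0,0,0,-1],[0,0,-0.9,0,0,0,-1],[0.2,-3,0,0,0,0,-1],[0.3,-5,0,0,0,0,-1],[0.2,-5,0,0,0,0,-1],[0.2,-3,0,0,0,0,-1],[0,-1,0,0,0,0,-1],[0,0,0,0,0,0,-1],[0,0,0,0,0,0,-1]]'
python3 - <<'E'
from h import *
st(); to(PT["right"],.071)
E
```

```text
time: 7.35
ee_pos: [0.5105, -0.0462, 0.0885]
eef_rot: [0.142, 0.99, 0.0, 0.0]
ft_force: [-0.6, -0.6, 0.4]
width: 0.0006
t 7.35 p [ 0.5105 -0.0462  0.0885] q [1.424e-01 9.898e-01 2.000e-04 1.000e-04] F [-0.62 -0.59  0.43] M [ 0.01 -0.03 -0.01] w 0.0006 j [-0.436  0.234  0.49   1.945 -0.131  0.993  1.4  ]
tool shift cm [-0.02 -0.17  1.75] world [-0.0003 -0.0017 -0.0175]
```

```bash
python3 -m jog '[[0,-0.1,0.5,0,0,0,-1],[0,0,0.4,0,0,0,-1],[0,0,0.2,0,0,0,-1],[0,0,0.15,0,0,0,-1],[0,0,0.15,0,0,0,-1]]'
python3 - <<'E'
from h import *
st(); to(PT["right"],.071)
E
```

```text
time: 7.98
ee_pos: [0.5097, -0.0486, 0.0745]
eef_rot: [0.143, 0.99, 0.0, 0.0]
ft_force: [-0.2, -0.4, -0.3]
width: 0.0003
t 7.975 p [ 0.5097 -0.0486  0.0745] q [1.434e-01 9.897e-01 1.000e-04 1.000e-04] F [-0.18 -0.35 -0.31] M [-0.01 -0.02 -0.  ] w 0.0003 j [-0.428  0.255  0.488  1.957 -0.145  0.963  1.413]
tool shift cm [-0.03  0.09  0.35] world [ 0.0005  0.0008 -0.0035]
```

```bash
python3 -m jog '[[0,0.05,0.15,0,0,0,-1],[0,0,0.15,0,0,0,-1]]'
python3 - <<'E'
from h import *
st()
E
```

```text
time: 8.22
ee_pos: [0.5099, -0.0485, 0.0732]
eef_rot: [0.144, 0.99, 0.0, -0.0]
ft_force: [-15.4, -0.8, 38.5]
width: 0.0005
t 8.225 p [ 0.5099 -0.0485  0.0732] q [ 1.437e-01  9.896e-01  3.000e-04 -2.000e-04] F [-15.44  -0.85  38.49] M [-0.    3.7  -0.02] w 0.0005 j [-0.427  0.257  0.488  1.957 -0.147  0.961  1.414]
```

```bash
python3 -m jog '[[0,0,-0.8,0,0,0,-0.2],[0,0,-1.4,0,0,0,-0.1],[0.5,0,-1.6,0,0,-0.17,0.3],[1,0.2,-0.8,0,0,-0.17,0.3],[1,0.4,0,0,0,-0.17,0.3],[1.1,0.6,0,0,0,-0.17,0.3],[0.6,0.5,0,0,0,-0.17,0.3],[0,0,0,0,0,0,0.3],[0,0,0,0,0,0,0.3]]' 30
python3 - <<'E'
from h import *
st(); to(PT["sr"],.079)
p=r.camera("top")
print(unproj(p,np.array([[102,404],[319,478]])/3.4+[235,110],.088).round(4)); save(p,"k1.png",(235,110,465,300),3.4)
p=r.camera("scene");save(p,"k2.png",(220,110,430,320),2.8)
E
```

```text
time: 9.35
ee_pos: [0.466, -0.0344, 0.1179]
eef_rot: [-0.276, 0.961, -0.0, 0.0]
ft_force: [0.8, -0.8, 0.4]
width: 0.0568
t 9.35 p [ 0.466  -0.0344  0.1179] q [-2.756e-01  9.613e-01 -0.000e+00  4.000e-04] F [ 0.78 -0.84  0.36] M [ 0.1   0.02 -0.01] w 0.0568 j [-0.411  0.083  0.406  2.024 -0.038  1.041  2.142]
tool shift cm [0.19 0.09 3.89] world [-0.0021 -0.0002 -0.0389]
[[ 0.5226  0.1286  0.088 ]
 [ 0.4647 -0.0349  0.088 ]]
```

View pics/k2.png

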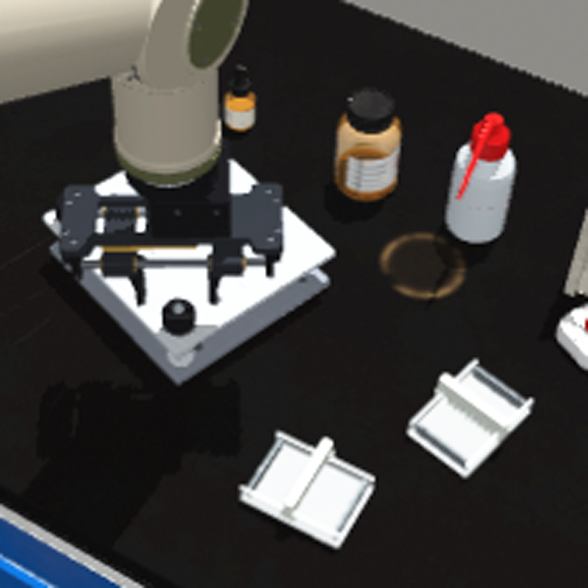

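The scene crop shows the open gripper hovering behind the right knob, which is at crop (180,316), so nothing is in the way of descending. The knob positions in the image agree with the model to about 1–2 mm.

```bash
python3 -m jog '[[0.15,0.1,1,0,0,0,0.3],[0,0,1.4,0,0,0,0.3],[0,0,1,0,0,0,0.3],[0,0,0.4,0,0,0,0.3],[0,0,0,0,0,0,0.3]]' 30
python3 - <<'E'
from h import *
st(); to(PT["sr"],.079)
E
```

```text
time: 10.07
ee_pos: [0.4636, -0.0343, 0.0792]
eef_rot: [-0.277, 0.961, 0.0, -0.0]
ft_force: [-0.9, 0.0, -0.4]
width: 0.0565
t 10.075 p [ 0.4636 -0.0343  0.0792] q [-2.774e-01  9.608e-01  0.000e+00 -3.000e-04] F [-0.85  0.   -0.38] M [ 0.02  0.02 -0.01] w 0.0565 j [-0.403  0.136  0.404  2.064 -0.065  0.954  2.169]
tool shift cm [-0.01 -0.04  0.02] world [ 0.0003 -0.0003 -0.0002]
```

```bash
python3 -m jog '[[0,0,0,0,0,0,-0.3],[0,0,0,0,0,0,-0.5],[0,0,0,0,0,0,-1],[0,0,0,0,0,0,-1],[0,0,0,0,0,0,-1]]' 30
python3 - <<'E'
from h import *
st()
E
```

```text
time: 10.7
ee_pos: [0.4648, -0.0356, 0.0799]
eef_rot: [-0.277, 0.961, -0.001, 0.001]
ft_force: [4.5, -5.4, -2.2]
width: 0.029
t 10.7 p [ 0.4648 -0.0356  0.0799] q [-2.769e-01  9.609e-01 -9.000e-04  1.000e-03] F [ 4.5  -5.37 -2.22] M [-0.93 -0.84  0.01] w 0.029 j [-0.403  0.136  0.406  2.063 -0.064  0.952  2.169]
```

```bash
python3 -m jog '[[0,-0.17,0,0,0,0,-1],[0,0,0.04,0,0,0.16,-1],[0,0,0.04,0,0,0.16,-1],[0,0,0.04,0,0,0.16,-1],[0,0,0.04,0,0,0.16,-1],[0,0,0.04,0,0,0.16,-1],[0,0,0.04,0,0,0.16,-1],[0,0,0,0,0,0,-1],[0,0,0,0,0,0,-1]]' 30
python3 - <<'E'
from h import *
st()
E
```

```text
time: 11.82
ee_pos: [0.4646, -0.0356, 0.0773]
eef_rot: [0.196, 0.981, 0.0, -0.0]
ft_force: [-2.4, -0.8, 5.1]
width: 0.0296
t 11.825 p [ 0.4646 -0.0356  0.0773] q [ 1.957e-01  9.807e-01  2.000e-04 -2.000e-04] F [-2.43 -0.81  5.1 ] M [ 0.09  0.51 -0.16] w 0.0296 j [-0.478  0.144  0.49   2.067 -0.084  0.949  1.233]
```

```bash
python3 -m jog '[[0,0,0,0,0,0,0.3],[0,0,0,0,0,0,0.3],[0,0,0,0,0,0,0.3],[0,0,-2,0,0,0,0.3],[0,0,-2.2,0,0,0,0.3],[0,0,0,0,0,0,0.3]]' 30
python3 - <<'E'
from h import *
st(); to(np.array([.5225,.1303]),.12)
E
```

```text
time: 12.58
ee_pos: [0.4657, -0.0356, 0.1203]
eef_rot: [0.197, 0.98, 0.001, 0.001]
ft_force: [-0.6, 0.3, 0.0]
width: 0.0562
t 12.575 p [ 0.4657 -0.0356  0.1203] q [1.973e-01 9.803e-01 6.000e-04 1.200e-03] F [-0.62  0.3   0.04] M [-0.04 -0.02 -0.01] w 0.0562 j [-0.492  0.077  0.493  2.027 -0.043  1.044  1.195]
tool shift cm [ 1.18 17.5   0.06] world [ 0.0568  0.1659 -0.0003]
```

```bash
python3 -m jog '[[0.2,2.5,0,0,0,0,0.3],[0.4,5,0,0,0,0,0.3],[0.4,5,0,0,0,0,0.3],[0.2,3.5,0,0,0,0,0.3],[0,1.5,0,0,0,-0.1,0.3],[0,0,0,0,0,-0.17,0.3],[0,0,0,0,0,-0.17,0.3],[0,0,0,0,0,-0.17,0.3],[0,0,0,0,0,-0.17,0.3],[0,0,0,0,0,-0.17,0.3],[0,0,0,0,0,0,0.3],[0,0,0,0,0,0,0.3]]' 30
python3 - <<'E'
from h import *
st(); to(np.array([.5225,.1303]),.079)
E
```

```text
time: 14.08
ee_pos: [0.5212, 0.1302, 0.1186]
eef_rot: [-0.271, 0.963, 0.0, -0.0]
ft_force: [-0.1, 0.2, 0.4]
width: 0.0567
t 14.075 p [0.5212 0.1302 0.1186] q [-2.708e-01  9.626e-01  1.000e-04 -3.000e-04] F [-0.06  0.16  0.35] M [0.06 0.03 0.02] w 0.0567 j [-0.556  0.237  0.256  1.845 -0.068  1.069  1.846]
tool shift cm [-0.12 -0.06  3.96] world [ 0.0013  0.0001 -0.0396]
```

```bash
python3 -m jog '[[-0.1,-0.05,1,0,0,0,0.3],[0,0,1.5,0,0,0,0.3],[0,0,1,0,0,0,0.3],[0,0,0.4,0,0,0,0.3],[0,0,0,0,0,0,-0.3],[0,0,0,0,0,0,-0.6],[0,0,0,0,0,0,-1],[0,0,0,0,0,0,-1],[0,0,0,0,0,0,-1]]' 30
python3 - <<'E'
from h import *
st();
E
```

```text
time: 15.2
ee_pos: [0.523, 0.1301, 0.0805]
eef_rot: [-0.272, 0.962, -0.0, 0.0]
ft_force: [1.7, -2.8, 2.2]
width: 0.0293
t 15.2 p [0.523  0.1301 0.0805] q [-2.724e-01  9.622e-01 -1.000e-04  4.000e-04] F [ 1.71 -2.76  2.18] M [-0.35 -0.14  0.02] w 0.0293 j [-0.548  0.287  0.251  1.875 -0.084  0.989  1.862]
```

```bash
python3 -m jog '[[0,-0.05,0,0,0,0,-1],[0,0,0.04,0,0,0.16,-1],[0,0,0.04,0,0,0.16,-1],[0,0,0.04,0,0,0.16,-1],[0,0,0.04,0,0,0.16,-1],[0,0,0.04,0,0,0.16,-1],[0,0,0.04,0,0,0.16,-1],[0,0,0,0,0,0,-1],[0,0,0,0,0,0,-1]]' 30; python3 -m jog '[[0,0,0,0,0,0,0.3],[0,0,0,0,0,0,0.3],[0,0,0,0,0,0,0.3],[0,0,-1.5,0,0,0,0.3],[0,0,-1.5,0,0,0,0],[0,0,0,0,0,0,-0.6],[0,0,0,0,0,0,-1]]' 30
python3 - <<'E'
from h import *
st(); to(PT["left"],.085)
E
```

```text
time: 16.32
ee_pos: [0.5229, 0.1306, 0.078]
eef_rot: [0.2, 0.98, 0.001, 0.0]
ft_force: [-0.7, 3.0, 6.1]
width: 0.029
time: 17.2
ee_pos: [0.5228, 0.13, 0.1078]
eef_rot: [0.202, 0.979, 0.0, 0.0]
ft_force: [-0.7, -1.1, -1.1]
width: 0.034
t 17.2 p [0.5228 0.13   0.1078] q [2.024e-01 9.793e-01 2.000e-04 1.000e-04] F [-0.68 -1.07 -1.14] M [-0.02  0.01 -0.03] w 0.034 j [-0.68   0.259  0.402  1.859 -0.116  1.046  0.932]
tool shift cm [-4.77  0.13  2.28] world [ 0.0443 -0.0177 -0.0228]
```

```bash
python3 -m jog '[[-1.5,0,0,0,0,-0.12,-1],[-2,0.3,0,0,0,0,-1],[-1.2,0.3,0.5,0,0,0,-1],[0,0,1,0,0,0,-1],[0,0,0.8,0,0,0,-1],[0,0,0,0,0,0,-1],[0,0,0,0,0,0,-1]]' 30
python3 - <<'E'
from h import *
st(); to(PT["left"],.071)
E
```

```text
time: 18.08
ee_pos: [0.5688, 0.1208, 0.0849]
eef_rot: [0.143, 0.99, 0.0, 0.0]
ft_force: [0.7, 0.1, 0.6]
width: 0.0007
t 18.075 p [0.5688 0.1208 0.0849] q [1.433e-01 9.897e-01 1.000e-04 0.000e+00] F [0.68 0.14 0.65] M [-0.01 -0.01  0.05] w 0.0007 j [-0.608  0.379  0.388  1.766 -0.164  1.029  1.124]
tool shift cm [-0.07 -0.86  1.39] world [-0.0017 -0.0084 -0.0139]
```

```bash
python3 -m jog '[[-0.1,-0.85,0.5,0,0,0,-1],[0,0,0.3,0,0,0,-1],[0,0,0.2,0,0,0,-1],[0,0,0.1,0,0,0,-1],[0,0,0.1,0,0,0,-1],[0,0,0,0,0,0,-1]]' 30
python3 - <<'E'
from h import *
st()
E
```

```text
time: 18.82
ee_pos: [0.5675, 0.1123, 0.0727]
eef_rot: [0.143, 0.99, 0.0, -0.0]
ft_force: [0.2, -0.3, -0.5]
width: 0.0005
t 18.825 p [0.5675 0.1123 0.0727] q [ 0.1433  0.9897  0.     -0.    ] F [ 0.2  -0.26 -0.54] M [-0.07 -0.02 -0.03] w 0.0005 j [-0.595  0.388  0.388  1.783 -0.171  1.004  1.142]
```

```bash
python3 -m jog '[[0,0,0.1,0,0,0,-1],[0,0,0.1,0,0,0,-1]]' 30;  python3 - <<'E'
from h import *
st()
E
```

```text
time: 19.08
ee_pos: [0.5677, 0.1123, 0.0716]
eef_rot: [0.143, 0.99, 0.0, 0.0]
ft_force: [-7.1, -1.2, 17.1]
width: 0.0001
t 19.075 p [0.5677 0.1123 0.0716] q [1.434e-01 9.897e-01 3.000e-04 1.000e-04] F [-7.07 -1.2  17.09] M [-0.26  1.54 -0.02] w 0.0001 j [-0.594  0.39   0.388  1.783 -0.172  1.002  1.143]
```

Left now reads 71.6 mm against 71.5 mm at the rear reference. Next is the right dot.

```bash
python3 -m jog '[[0,0,-0.8,0,0,0,-1],[0.1,-2,-0.5,0,0,0,-1],[0.3,-5,0,0,0,0,-1],[0.3,-5,0,0,0,0,-1],[0.2,-3.2,0,0,0,0,-1],[0,-1.6,0,0,0,0,-1],[0,0,0.3,0,0,0,-1],[0,0,0.4,0,0,0,-1],[0,0,0.2,0,0,0,-1],[0,0,0.1,0,0,0,-1],[0,0,0.1,0,0,0,-1],[0,0,0,0,0,0,-1]]' 30
python3 - <<'E'
from h import *
st(); to(PT["right"],.071)
E
```

```text
time: 20.58
ee_pos: [0.5112, -0.0462, 0.0727]
eef_rot: [0.143, 0.99, 0.0, -0.0]
ft_force: [0.0, 0.2, 0.7]
width: 0.0003
t 20.575 p [ 0.5112 -0.0462  0.0727] q [ 0.1433  0.9897  0.     -0.    ] F [0.04 0.19 0.66] M [-0.01 -0.04  0.04] w 0.0003 j [-0.418  0.259  0.473  1.955 -0.143  0.96   1.406]
tool shift cm [ 0.05 -0.19  0.17] world [-0.001  -0.0017 -0.0017]
```

```bash
python3 -m jog '[[0.05,-0.15,0.1,0,0,0,-1],[0,0,0.1,0,0,0,-1]]' 30;  python3 - <<'E'
from h import *
st()
E
```

```text
time: 20.82
ee_pos: [0.5105, -0.0476, 0.0716]
eef_rot: [0.143, 0.99, 0.0, 0.0]
ft_force: [-7.1, 0.3, 20.8]
width: 0.0005
t 20.825 p [ 0.5105 -0.0476  0.0716] q [1.435e-01 9.897e-01 4.000e-04 1.000e-04] F [-7.1   0.26 20.83] M [0.22 1.83 0.04] w 0.0005 j [-0.416  0.259  0.473  1.957 -0.144  0.957  1.41 ]
```

The plate is level: 71.5 mm rear, 71.6 mm left and 71.6 mm right. I'll lift off and measure the tray precisely.

```bash
python3 -m jog '[[0,0,-1,0,0,0,-1],[0,0,-3,0,0,0,-1],[0,0,-4,0,0,0,-0.1],[0,0,-2,0,0,0,-0.1]]' 20
python3 - <<'E'
from h import *
st()
p=r.camera("top"); save(p,"ta.png",(400,185,460,250),9)
q=r.camera("scene"); save(q,"tb.png",(355,230,425,290),8.5)
print(unproj(p,np.array([[130,274],[388,315]])/9+[400,185],.042))
E
```

```text
time: 21.32
ee_pos: [0.511, -0.0479, 0.1731]
eef_rot: [0.144, 0.99, 0.0, 0.001]
ft_force: [0.9, 0.8, -0.2]
width: 0.0133
t 21.325 p [ 0.511  -0.0479  0.1731] q [1.436e-01 9.896e-01 4.000e-04 1.300e-03] F [ 0.85  0.82 -0.16] M [ 0.    0.02 -0.02] w 0.0133 j [-0.45   0.127  0.493  1.859 -0.066  1.169  1.348]
[[ 0.55404171 -0.26524124  0.042     ]
 [ 0.54047962 -0.34248952  0.042     ]]
```

View pics/tb.png

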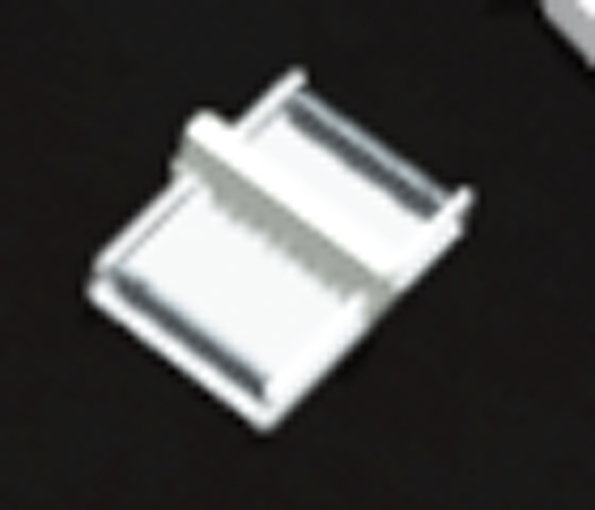

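View pics/ta.png

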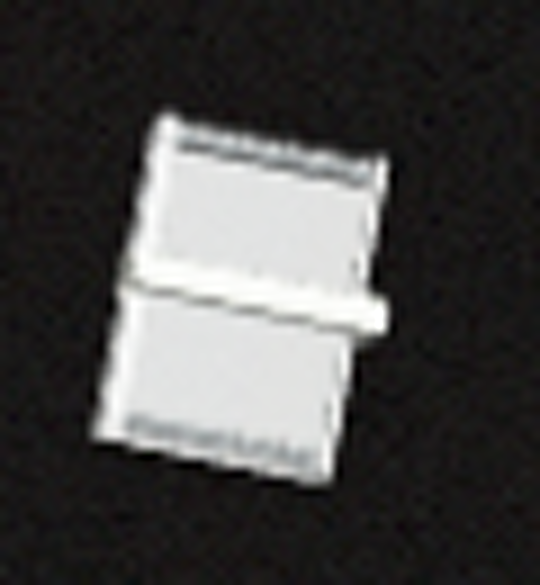

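Tray A is unmoved. Its bar runs from (0.554,−0.265) to (0.540,−0.342), 78 mm as specified, so the bar centre is (0.5473,−0.304) and the tray yaw is about −0.174. In both crops the tray is upright with nothing near it.

```bash
python3 -m jog '[[-1.2,-2.5,0,0,0,0,-0.1],[-2.2,-4.7,0,0,0,0,-0.1],[-2.2,-4.7,0,0,0,0,-0.1],[-2.2,-4.7,0,0,0,0,-0.1],[-2,-4.5,0,0,0,0,-0.1],[-0.9,-2.4,0,0,0,0.1,-0.1],[0,0,0,0,0,0.17,-0.1],[0,0,0,0,0,0.17,-0.1],[0,0,0,0,0,0.17,-0.1],[0,0,0,0,0,0.17,-0.1],[0,0,0,0,0,0.17,-0.1],[0,0,0,0,0,0.17,-0.1],[0,0,0,0,0,0.17,-0.1],[0,0,0,0,0,0.16,-0.1],[0,0,0,0,0,0,-0.1],[0,0,0,0,0,0,-0.1]]' 20
python3 - <<'E'
from h import *
s=st(); to(np.array([.5473,-.3039]),.028)
M=R.from_quat(s["eef_rot"]).as_matrix(); print(np.arctan2(M[1,1],M[0,1]))
E
```

```text
time: 23.42
ee_pos: [0.546, -0.3033, 0.1702]
eef_rot: [0.762, 0.647, -0.0, -0.0]
ft_force: [0.7, 0.1, 0.5]
width: 0.0392
t 23.425 p [ 0.546  -0.3033  0.1702] q [ 7.625e-01  6.470e-01 -2.000e-04 -3.000e-04] F [0.68 0.12 0.48] M [-0.08  0.05 -0.01] w 0.0392 j [-0.24   0.502  0.915  1.583 -0.412  1.262  0.579]
tool shift cm [-0.04  0.15 14.22] world [ 0.0013 -0.0006 -0.1422]
-0.16351238750229147
```

```bash
python3 -m jog '[[0,0.15,2,0,0,0.01,-0.1],[0,0,3.5,0,0,0,-0.1],[0,0,3.5,0,0,0,-0.1],[0,0,2.5,0,0,0,-0.1],[0,0,1.2,0,0,0,-0.1],[0,0,0.5,0,0,0,-0.1],[0,0,0,0,0,0,-0.1]]' 20
python3 - <<'E'
from h import *
s=st(); to(np.array([.5473,-.3039]),.028)
q=r.camera("scene"); save(q,"g.png",(340,200,440,290),6)
E
```

```text
time: 24.3
ee_pos: [0.5478, -0.3038, 0.039]
eef_rot: [0.767, 0.642, 0.0, 0.0]
ft_force: [0.3, -0.1, -0.2]
width: 0.0387
t 24.3 p [ 0.5478 -0.3038  0.039 ] q [7.668e-01 6.419e-01 1.000e-04 2.000e-04] F [ 0.25 -0.13 -0.23] M [-0.06  0.07  0.03] w 0.0387 j [-0.171  0.647  0.816  1.688 -0.533  1.043  0.644]
tool shift cm [-0.02 -0.05  1.1 ] world [-0.0005 -0.0001 -0.011 ]
```

View pics/g.png

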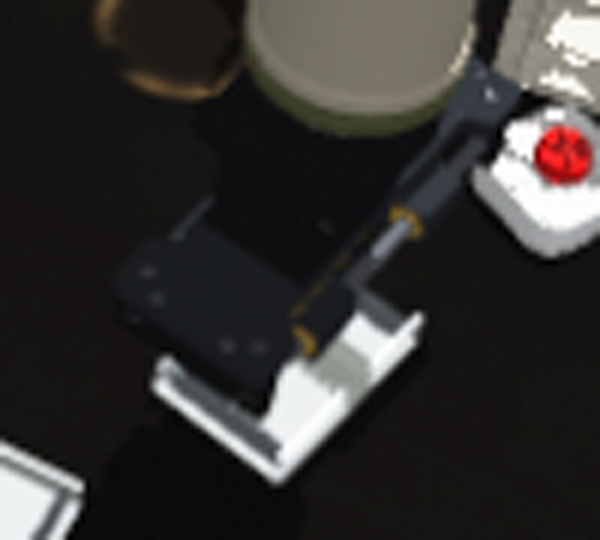

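The fingers straddle the bar at crop (340,370) and stay inside the walls. I'll go down the last centimetre and grip.

```bash
python3 -m jog '[[0,-0.05,0.5,0,0,0,-0.1],[0,0,0.5,0,0,0,-0.1],[0,0,0,0,0,0,-0.3],[0,0,0,0,0,0,-0.6],[0,0,0,0,0,0,-1],[0,0,0,0,0,0,-1],[0,0,0,0,0,0,-1]]' 20
python3 - <<'E'
from h import *
s=st()
E
```

```text
time: 25.22
ee_pos: [0.5473, -0.3035, 0.0288]
eef_rot: [0.767, 0.642, 0.0, 0.0]
ft_force: [0.2, -0.4, 0.5]
width: 0.0099
t 25.225 p [ 0.5473 -0.3035  0.0288] q [7.668e-01 6.419e-01 1.000e-04 1.000e-04] F [ 0.19 -0.45  0.49] M [-0.13 -0.04 -0.01] w 0.0099 j [-0.165  0.659  0.807  1.695 -0.543  1.026  0.651]
```

```bash
python3 -m jog '[[0,0,-0.8,0,0,0,-1],[0,0,-2,0,0,0,-1],[0,0,-3,0,0,0,-1],[0,0,-3,0,0,0,-1],[0,0,-2.5,0,0,0,-1],[0,0,-1.5,0,0,0,-1],[0,0,0,0,0,0.08,-1],[0,0,0,0,0,0.08,-1],[0,0,0,0,0,0,-1]]' 20
python3 - <<'E'
from h import *
s=st(); to(np.array([.567,.0215]),.155)
M=R.from_quat(s["eef_rot"]).as_matrix(); print(np.arctan2(M[1,1],M[0,1]))
p=r.camera("top"); save(p,"l1.png",(370,150,470,260),5)
p=r.camera("scene"); save(p,"l2.png",(330,180,430,290),5)
E
```

```text
time: 26.35
ee_pos: [0.547, -0.3034, 0.1569]
eef_rot: [0.816, 0.579, -0.0, -0.0]
ft_force: [0.7, 1.0, -1.3]
width: 0.0097
t 26.35 p [ 0.547  -0.3034  0.1569] q [ 8.155e-01  5.787e-01 -1.000e-04 -1.000e-04] F [ 0.66  0.97 -1.34] M [-0.11  0.08  0.03] w 0.0097 j [-0.257  0.532  0.945  1.597 -0.449  1.246  0.431]
tool shift cm [31.33 -8.84  0.19] world [ 0.02    0.3249 -0.0019]
-0.33654642306925553
```

View pics/l2.png

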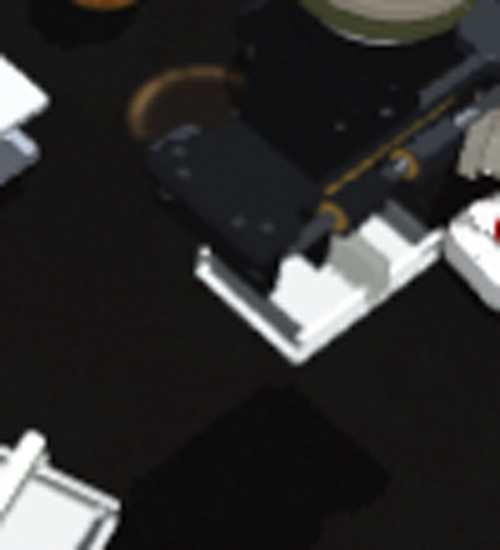

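```bash
python3 -m jog '[[1.5,-0.4,0,0,0,0,-1],[3,-0.9,0,0,0,0,-1],[4,-1.1,0,0,0,0,-1],[4.5,-1.3,0,0,0,0,-1],[4.5,-1.3,0,0,0,0,-1],[4.5,-1.3,0,0,0,0,-1],[4,-1.1,0,0,0,0,-1],[3,-0.8,0,0,0,0,-1],[1.7,-0.4,0,0,0,0,-1],[0.6,-0.2,0,0,0,0,-1],[0,0,0,0,0,0,-1],[0,0,0,0,0,0,-1]]' 20
python3 - <<'E'
from h import *
s=st(); to(np.array([.567,.0215]),.0888)
M=R.from_quat(s["eef_rot"]).as_matrix(); print(np.arctan2(M[1,1],M[0,1]))
E
```

```text
time: 27.95
ee_pos: [0.5675, 0.0195, 0.1568]
eef_rot: [0.816, 0.578, -0.0, 0.0]
ft_force: [0.3, -0.5, -2.2]
width: 0.0094
t 27.95 p [0.5675 0.0195 0.1568] q [ 8.162e-01  5.777e-01 -0.000e+00  2.000e-04] F [ 0.29 -0.47 -2.2 ] M [-0.12  0.02  0.01] w 0.0094 j [-0.9    0.38   0.969  1.755 -0.336  1.185 -0.174]
tool shift cm [ 0.17 -0.12  6.8 ] world [-0.0005  0.002  -0.068 ]
-0.33893566863824665
```

```bash
python3 -m jog '[[0.1,-0.1,1.2,0,0,0,-1],[0,0,2,0,0,0,-1],[0,0,1.6,0,0,0,-1],[0,0,0.8,0,0,0,-1],[0,0,0.4,0,0,0,-1],[0,0,0.2,0,0,0,-1],[0,0,0,0,0,0,-1],[0,0,0,0,0,0,-1]]' 20
python3 - <<'E'
from h import *
s=st(); to(np.array([.567,.0215]),.0888)
p=r.camera("scene"); save(p,"d1.png",(220,110,350,260),4)
p=r.camera("top"); save(p,"d2.png",(240,140,370,270),4)
E
```

```text
time: 28.95
ee_pos: [0.5673, 0.0223, 0.0951]
eef_rot: [0.816, 0.579, 0.0, 0.0]
ft_force: [-0.3, 1.4, -1.6]
width: 0.0099
t 28.95 p [0.5673 0.0223 0.0951] q [8.157e-01 5.785e-01 4.000e-04 0.000e+00] F [-0.26  1.42 -1.65] M [-0.05  0.05 -0.01] w 0.0099 j [-0.855  0.455  0.916  1.814 -0.408  1.074 -0.126]
tool shift cm [-0.09  0.    0.63] world [-0.0003 -0.0008 -0.0063]
```

View pics/d1.png

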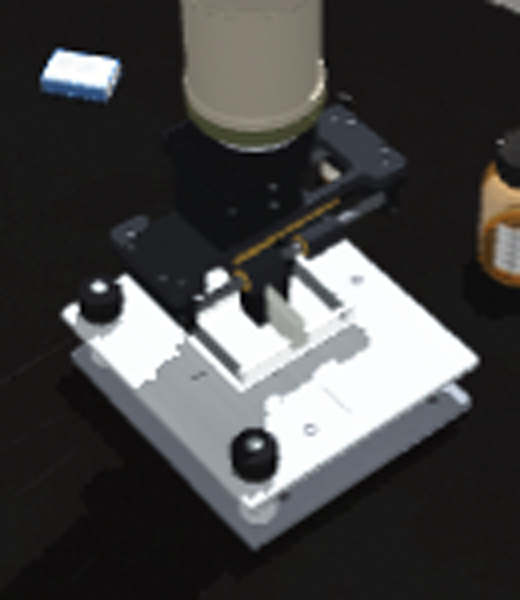

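View pics/d2.png

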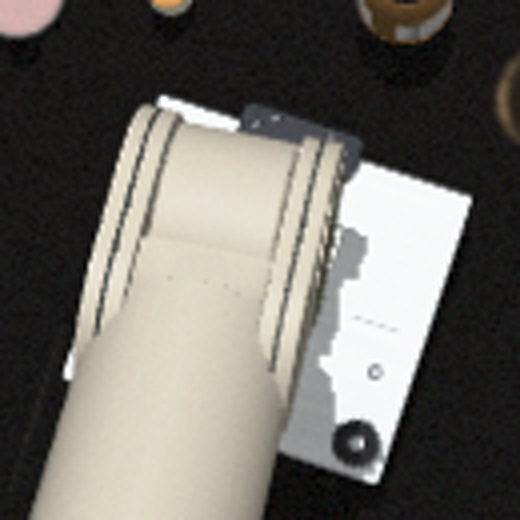

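The scene crop shows the tray level just above the plate's middle (crop ≈ (275,335)), aligned with the plate and clear of the knobs. The top view is blocked by the arm. I'll set it down slowly.

```bash
python3 -m jog '[[-0.08,0,0.15,0,0,0,-1],[0,0,0.15,0,0,0,-1],[0,0,0.1,0,0,0,-1],[0,0,0.1,0,0,0,-1],[0,0,0.08,0,0,0,-1],[0,0,0,0,0,0,-1]]' 20
python3 - <<'E'
from h import *
s=st(); to(np.array([.567,.0215]),.0888)
E
```

```text
time: 29.8
ee_pos: [0.5668, 0.0215, 0.089]
eef_rot: [0.816, 0.579, 0.0, -0.0]
ft_force: [-1.0, 0.4, -0.2]
width: 0.01
t 29.8 p [0.5668 0.0215 0.089 ] q [ 8.157e-01  5.785e-01  1.000e-04 -1.000e-04] F [-1.02  0.41 -0.22] M [-0.07  0.24 -0.01] w 0.01 j [-0.85   0.463  0.91   1.819 -0.415  1.064 -0.12 ]
tool shift cm [0.   0.02 0.02] world [ 0.0002 -0.     -0.0002]
```

```bash
python3 -m jog '[[0,0,0.05,0,0,0,-1],[0,0,0,0,0,0,-1]]' 20
python3 - <<'E'
from h import *
s=st()
E
```

```text
time: 30.05
ee_pos: [0.5668, 0.0215, 0.0889]
eef_rot: [0.816, 0.578, 0.0, -0.0]
ft_force: [-4.3, 0.6, 7.2]
width: 0.0095
t 30.05 p [0.5668 0.0215 0.0889] q [ 8.157e-01  5.785e-01  1.000e-04 -2.000e-04] F [-4.29  0.65  7.21] M [-0.06  0.93  0.03] w 0.0095 j [-0.849  0.463  0.91   1.819 -0.416  1.064 -0.119]
```

The tray is seated, with 7 N of contact. I'll release within the walls and lift straight up.

```bash
python3 -m jog '[[0,0,-0.03,0,0,0,-0.7],[0,0,0,0,0,0,-0.5],[0,0,0,0,0,0,-0.35],[0,0,0,0,0,0,-0.35],[0,0,-0.5,0,0,0,-0.35],[0,0,-1.5,0,0,0,-0.35],[0,0,-3,0,0,0,-0.35],[0,0,-4,0,0,0,-0.35],[0,0,-4,0,0,0,-0.35],[2,0,-2,0,0,0,-0.35],[4,1,0,0,0,0,-0.35],[5,2,0,0,0,0,-0.35],[5,2,0,0,0,0,-0.35],[5,2,0,0,0,0,-0.35],[4,2,0,0,0,0,-0.35],[0,0,0,0,0,0,-0.35]]' 20
python3 - <<'E'
from h import *
s=st()
p=r.camera("scene"); save(p,"e1.png",(210,90,440,310),2.6)
q=r.camera("top"); save(q,"e2.png",(225,110,375,270),3.7)
for t in("flask","wash_bottle","buffer_bottle","casting_tray"):
  for c in(p,q): print(t,[(np.round(d["rect"]).tolist(),round(d["score"],2)) for d in r.search_frame(c,t)][:3])
E
```

```text
time: 32.05
ee_pos: [0.7348, 0.2304, 0.2376]
eef_rot: [0.815, 0.58, -0.001, 0.0]
ft_force: [-0.5, -0.4, -0.6]
width: 0.0284
t 32.05 p [0.7348 0.2304 0.2376] q [ 8.147e-01  5.799e-01 -1.100e-03  2.000e-04] F [-0.54 -0.42 -0.62] M [-0.15  0.13  0.  ] w 0.0284 j [-0.765  0.792  0.838  0.992 -0.556  1.558 -0.427]
flask [([264.0, 113.0, 287.0, 147.0], 0.64)]
flask [([232.0, 124.0, 257.0, 150.0], 0.7), ([377.0, 120.0, 400.0, 144.0], 0.23)]
wash_bottle [([379.0, 150.0, 400.0, 198.0], 0.97), ([232.0, 155.0, 338.0, 248.0], 0.24)]
wash_bottle []
buffer_bottle [([339.0, 142.0, 361.0, 179.0], 0.75)]
buffer_bottle [([329.0, 120.0, 354.0, 151.0], 0.78)]
casting_tray [([305.0, 266.0, 353.0, 308.0], 0.7), ([266.0, 176.0, 308.0, 208.0], 0.6)]
casting_tray [([291.0, 193.0, 327.0, 234.0], 0.96), ([375.0, 259.0, 414.0, 289.0], 0.63)]
```

View pics/e1.png

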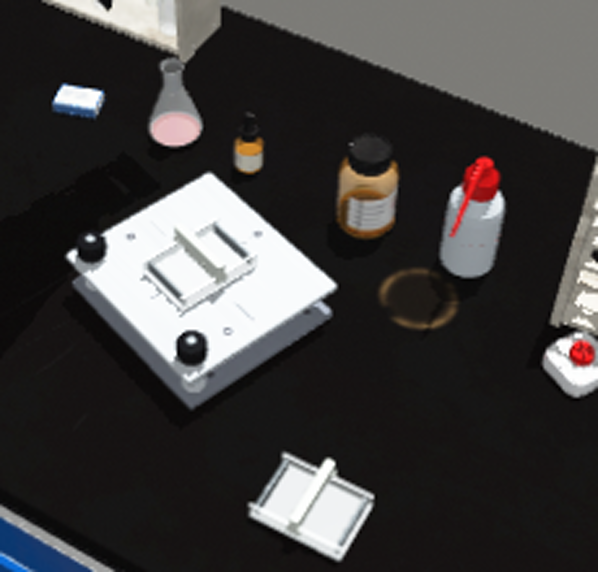

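View pics/e2.png

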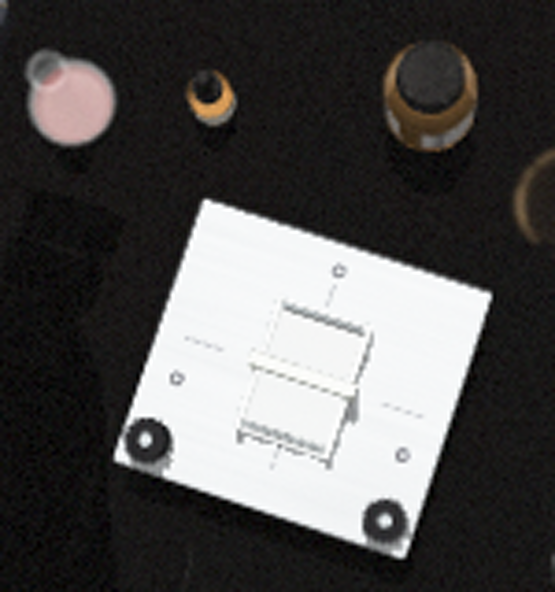

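Run:
```python
from h import *
r.close_job(); st()
```

```text
the job is handed in; nothing more can be done
the job is handed in; nothing more can be done
```

The plate is level, the gel tray stands upright in its middle, and I handed the job in at about 32 s of the 72 s allowed.

- **Levelling:** I touched the rear, left and right dots, with a peak of about 38 N. Both front dots stood 1.7 mm higher than the rear, so I turned each thumbscrew about 0.96 rad clockwise. Touching the left and right dots again gave 71.6 mm at each, against 71.5 mm at the rear before turning. That leaves a tilt of well under 0.1°, within the half degree asked. I did not re-touch the rear dot, because it sits over the pivot and stays put.
- **Tray:** I took the one farthest to the right (y = −0.304 m, against −0.21 m for the look-alike) by its comb bar. I lowered it slowly to about 7 N of contact, opened the fingers inside its walls and lifted straight off. I did not touch the table after that.
- **Final check:** The last pictures show the tray upright, with its bar within about 1–2 mm of where the scribed lines cross. The flask and both bottles show as they were. The network missed the wash bottle in the last top view but found it in the scene view, at its starting place.

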